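# Swing a tube length past the stop post into the stock bay

### The arm

A 6-joint arm with a two-finger parallel gripper is mounted at the origin on the work surface. World frame = base frame: x ahead of the robot, y to its left, z up, the work surface at z = 0. Lengths are in m, angles in rad, forces in N, time in s.
With the tool pointing down it reaches from about 0.275 to 0.875 m from the base axis. Payload 12.5 kg.
Tool frame: the origin (TCP) lies on the centre line of the jaws, within the pads' length; the fingertips stand r.finger_overhang ahead of it and the grasp point (between the pads) lies 3 mm ahead of it (r.finger_overhang is the distance from the TCP to the fingertips, in m); z points along the fingers, y is the direction in which the jaws open and shut (so a half turn about z gives the same grasp; the last joint's range is limited). The gripper opens to 85 mm and grips with 20 to 120 N. Pads are 22 mm wide; open, the fingers measure 114 mm over their backs; the gripper's body (76 mm by 85 mm) begins 54 mm behind the grasp point. The pads swing forward as they close: fully open they stand 13 mm farther back than shut.
Start: joints at [1.042, 0.351, 1.652, -0, 1.139, -0.085], TCP at [0.236, 0.497, 0.253] pointing down, gripper open.
Joint ranges: [-2.75, 2.75], [-0.79, 2.1], [0.01, 2.65], [-1.57, 4.71], [0.07, 3.14], [-2.87, 2.87]. Speed limits (rad/s): [2.22, 2.22, 2.79, 3.14, 3.14, 3.14].

### API

Orientations are given as a unit quaternion [x, y, z, w].
In Python, from cell import r, optics gives the robot as it stands. The module is installed in compiled form; this text tells all that it offers. Calls block until the motion is done:
- r.move_to(position, orientation): joint-space move of the TCP to a pose.
- r.move_linear(position, rot=None, vel=0.15): straight line of the TCP; rot=None keeps the orientation; vel is the mean speed in m/s.
- r.set_joints(angles): joint-space move.
- r.set_gripper(opening, squeeze=None): opening from 0.0 (shut) to 1.0 (fully open); squeeze is the grip in N (None keeps the last); returns when the fingers have stopped.
- r.sleep(seconds).
- r.inverse_kinematics(position, orientation): joint angles nearest the present ones, or None.
- optics.get_image(name): name is "scene" or "side" or "wrist"; returns a dict with "pixels" (480x640x3 uint8, red, green, blue), "depth" (480x640 float32, m along the optical axis (not along the pixel's ray), 0 where there is no reading), "fx", "fy", "cx", "cy" (pixels), "D" ([k1, k2, p1, p2, k3] as OpenCV has them; the pictures are not rectified), "camera_from_world" (4x4, takes a point from world to camera coordinates); the wrist camera has in their place "mount" (4x4, takes a point from camera to tool coordinates, whose origin is the TCP and whose axes are the flange's). Camera axes: x right, y down, z forward; pixel columns grow to the right and rows downward; lengths in m; the calibration is good to about 2 mm. A picture is of the moment at which its call begins: read the wrist's pose just before it.
A pose or a line that the arm cannot do raises r.PlanningError and nothing moves.
- r.hand_in(): hands the job in, once; it reports no verdict.
Readings, each from a call of its own:
- r.current_t(): time.
- r.current_q(): joint angles.
- r.current_qvel(): joint speeds.
- r.current_effort(): joint torques, N m.
- r.current_tool_pos(): TCP position.
- r.current_ee_rot(): TCP orientation.
- r.current_contact_force(): force on the tool from outside, world axes, zero at the start.
- r.current_torque(): the same for the moment, N m.
- r.current_opening(): opening from 0.0 (shut) to 1.0 (fully open).
Only numpy, scipy, OpenCV 4.12 (cv2) and the standard library are available. Lean on these libraries where they do the work, as an engineer would, in place of code of your own. Each camera call takes 0.05 s, during which the arm holds its last target.

### The job

Push the length of square steel tube across the bench into the low three-sided stock bay: angle one end in behind the round stop post, then push the other end in, until the whole tube lies home along the bay's back fence. Only push it gently with the fingers: do not grip it or lift it off the bench. Leave the other loose things where they are, and end clear of everything.

Things in the scene. Friction and masses are not known exactly. Their poses are not given: they have to be found in the camera images.
- bay: Stock bay fixed to the bench: three grey steel walls, 25 mm high and 8 mm thick, no floor, open towards the robot. Origin on the bench at the middle of the inner face of the back fence. x points into the fence (away from the opening), y along the fence to the left, z up. Inside 280 mm long (y -140 to +140 mm); the two end walls reach from the fence out to x = -62 mm. Outside the walls low flanges 4 mm high run 28 mm behind the fence and 22 mm beside the end walls.
- post: Round upright steel stop post fixed to the bench, 24 mm diameter, 45 mm high, in front of the left part of the bay. Origin at the centre of its foot, axes parallel to the bay's. It always stands at x = -74 mm of the bay (62 mm clear between it and the back fence), at y = +60 to +85 mm of the bay: the gap from it to the right end wall is shorter than the tube.
- tube_center (a point): Centre of the loose square steel tube (240 mm long, 30 x 30 mm in section, about 0.3 to 0.6 kg, flat black plugs flush in its ends), half-way up, 15 mm above the bench as it lies. y runs along its length to the left end, x across it, z up. It starts in front of the bay, roughly parallel to the fence, its left end short of the post's left-right position, its right end beyond the bay's right end wall.
- tube_left (a point): Middle of the tube's left end face, 120 mm from the centre along +y of the tube.
- tube_right (a point): Middle of the tube's right end face, 120 mm from the centre along -y of the tube.
- block: Bystander: small dark drilled steel block, 28 x 60 x 22 mm, loose in front of the bay on the left; origin at the middle of its underside.
- oiler: Bystander: orange plastic oil bottle, 42 mm diameter, 95 mm high, loose to the left of the bay; origin at the middle of its underside.
- screwdriver: Bystander: screwdriver 190 mm long lying loose to the right of the bay.
- hammer: Bystander: hammer 260 mm long lying loose on the left near the robot.
- case: Bystander: small flat plastic case, 50 x 100 x 20 mm, lying loose on the right near the robot.
- tube: The same tube; origin at the middle of its underside, axes as at its centre.
Mind the look-alikes: they are no part of the job. Of the things shaped like the tube, the bare steel one is meant.

How it is judged:
By the outcome, as a careful person would: the job done as asked, in the order asked, and still so for the second after the job is handed in, with the robot touching nothing.
It also fails if it takes over 67 s, if anything falls off the work surface, if the arm or the gripper's body presses on something with over 40 N, if the wrist force passes 120 N, or if a joint passes its speed limit or range.

## Working session

There is one attempt and no reset: what is moved stays moved. The work goes in short steps, each a Python script; the robot and the scene stay as the last script left them, time stands still between calls to the robot, and variables do not carry over. Pictures are saved under pics/ and viewed, and the job is handed in when it is done.

```bash
mkdir -p pics; cat > h.py <<'E'
import numpy as np, cv2
from cell import r, optics
def grab(n,f):
    p=r.current_tool_pos();q=r.current_ee_rot()
    d=optics.get_image(n); cv2.imwrite(f'pics/{f}.png',d['pixels'][:,:,::-1]); 
    np.save(f'pics/{f}.npy',{**d,'tp':p,'tq':q},allow_pickle=True); return d
def load(f): return np.load(f'pics/{f}.npy',allow_pickle=True).item()
def cam(d):
    K=np.array([[d['fx'],0,d['cx']],[0,d['fy'],d['cy']],[0,0,1.]]); return K,np.array(d['D'],float)
def w2c(d):
    if 'camera_from_world' in d: return np.array(d['camera_from_world'])
    from scipy.spatial.transform import Rotation as R
    T=np.eye(4);T[:3,:3]=R.from_quat(d['tq']).as_matrix();T[:3,3]=d['tp']
    return np.linalg.inv(T@np.array(d['mount']))
def onplane(d,uv,z):
    K,D=cam(d);T=np.linalg.inv(w2c(d))
    u=cv2.undistortPoints(np.array(uv,float).reshape(-1,1,2),K,D).reshape(-1,2)
    dirs=np.c_[u,np.ones(len(u))]@T[:3,:3].T;o=T[:3,3]
    s=(z-o[2])/dirs[:,2]; return o+dirs*s[:,None]
def proj(d,P):
    K,D=cam(d);M=w2c(d)
    return cv2.projectPoints(np.array(P,float).reshape(-1,1,3),cv2.Rodrigues(M[:3,:3])[0],M[:3,3],K,D)[0].reshape(-1,2)
E
python3 - <<'E'
from h import *
for n in ['scene','side','wrist']:
    d=grab(n,n+'0'); print(n,d['fx'],d['D'],np.round(d.get('camera_from_world',d.get('mount')),3).tolist())
print(r.current_t(),r.finger_overhang,r.current_tool_pos(),r.current_ee_rot(),r.current_opening())
E
```

```text
scene 537.7606857269066 [-0.04466835  0.          0.          0.          0.        ] [[0.342, 0.94, 0.014, -0.178], [0.549, -0.188, -0.814, -0.262], [-0.763, 0.286, -0.58, 1.73], [0.0, 0.0, 0.0, 1.0]]
side 535.3250554481522 [0.03137005 0.         0.         0.         0.        ] [[-0.997, -0.078, 0.001, 0.51], [-0.038, 0.475, -0.879, 0.051], [0.068, -0.877, -0.476, 1.224], [0.0, 0.0, 0.0, 1.0]]
wrist 400.5769218236196 [-0.05822059  0.          0.          0.          0.        ] [[-0.0, -0.965, -0.261, 0.067], [1.0, -0.0, -0.0, -0.001], [0.0, -0.261, 0.965, -0.121], [0.0, 0.0, 0.0, 1.0]]
0.15 0.022 [0.23602227 0.49653991 0.25289295] [ 2.20072747e-01  9.75483364e-01 -4.19978580e-04 -1.28312692e-04] 1.0012585952814073
```

View pics/scene0.png

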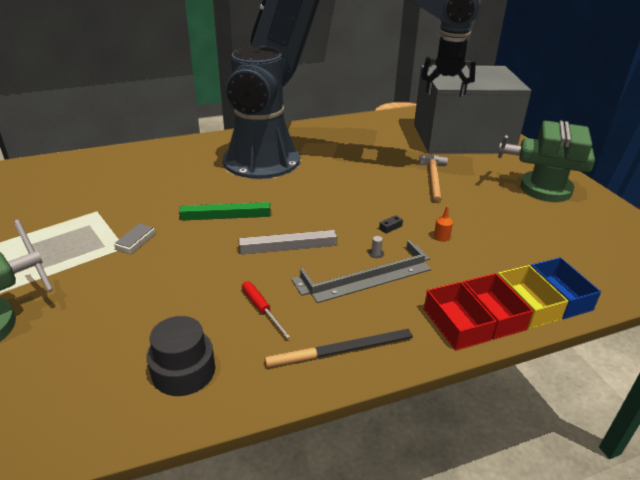

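View pics/side0.png

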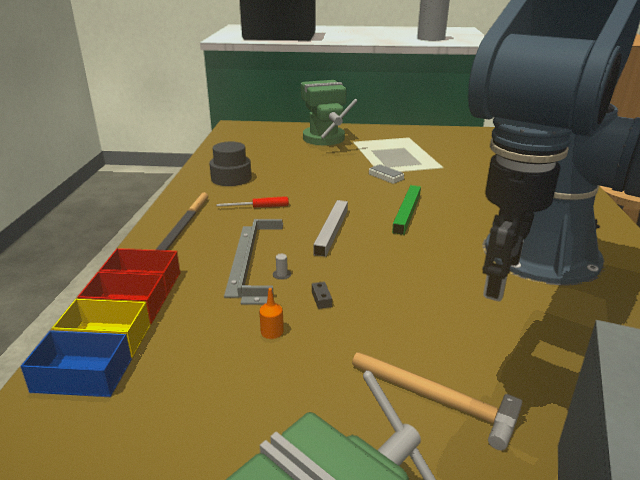

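Two tube-like things: the green one at scene (225,211) and the bare grey one at (288,242), which has black end plugs and lies just in front of the bay. The grey one fits "bare steel". The bay is at about (365,272), the post at (377,245). I'll confirm in a crop and get rough positions.

```bash
python3 - <<'E'
from h import *
d=load('scene0')
im=d['pixels'][190:310,170:440,::-1]; cv2.imwrite('pics/crop0.png',cv2.resize(im,None,fx=2.9,fy=2.9,interpolation=cv2.INTER_CUBIC))
d2=load('side0')
im=d2['pixels'][170:350,200:440,::-1]; cv2.imwrite('pics/crop1.png',cv2.resize(im,None,fx=3.2,fy=3.2,interpolation=cv2.INTER_CUBIC))
print(np.round(onplane(d,[(240,239),(336,235)],.03),3))
print(np.round(onplane(d,[(377,257),(303,290),(425,262)],.0),3))
E
```

```text
[[ 0.451 -0.174  0.03 ]
 [ 0.512  0.056  0.03 ]]
[[ 0.592  0.133  0.   ]
 [ 0.65  -0.078  0.   ]
 [ 0.648  0.235  0.   ]]
```

View pics/crop0.png

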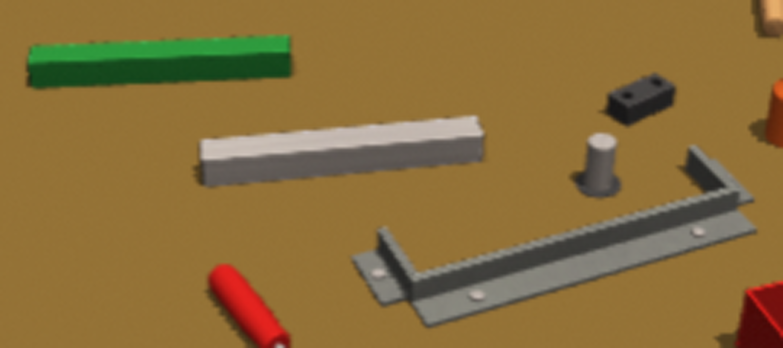

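View pics/crop1.png

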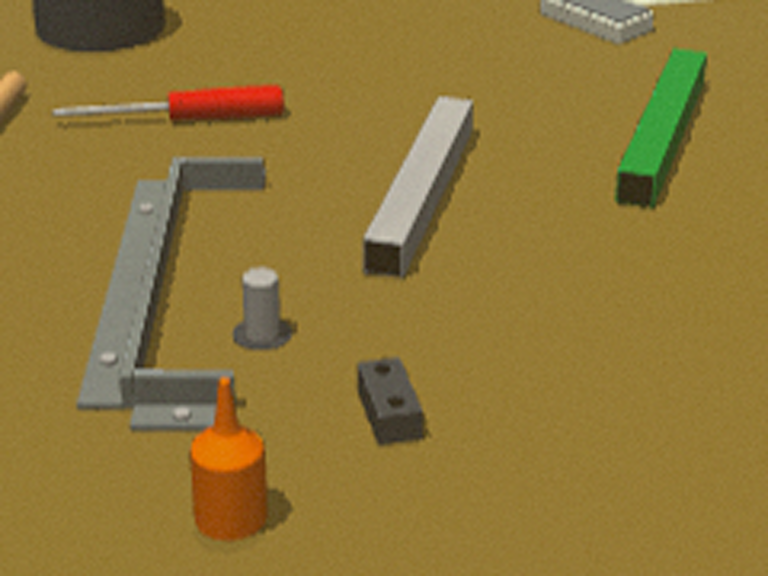

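The crops confirm it: the grey bare tube with dark end plugs is the one meant, and the green one is the look-alike. Next is a top view with the wrist camera, with the gripper shut.

```bash
python3 - <<'E'
from h import *
for q in [(0,1,0,0),(1,0,0,0)]: print(q, r.inverse_kinematics([.5,.04,.3],list(q)))
r.move_to([.5,.04,.32],[0,1.,0,0])
r.set_gripper(0.0)
grab('wrist','w1'); print(r.current_t(), r.current_tool_pos(), r.current_contact_force(), r.current_q())
E
```

```text
(0, 1, 0, 0) [-1.30071341e-02  2.14740481e-01  1.71502146e+00 -4.44089210e-16
  1.21183072e+00 -1.58380346e+00]
(1, 0, 0, 0) [-1.30071341e-02  2.14740481e-01  1.71502146e+00 -4.44089210e-16
  1.21183072e+00  1.55778919e+00]
2.8917 [0.49999987 0.03997481 0.3200141 ] [-0.71328607 -0.36799019  0.53437025] [-1.30523649e-02  1.97218970e-01  1.68685538e+00 -1.12715942e-05
  1.25750271e+00 -1.58375826e+00]
```

View pics/w1.png

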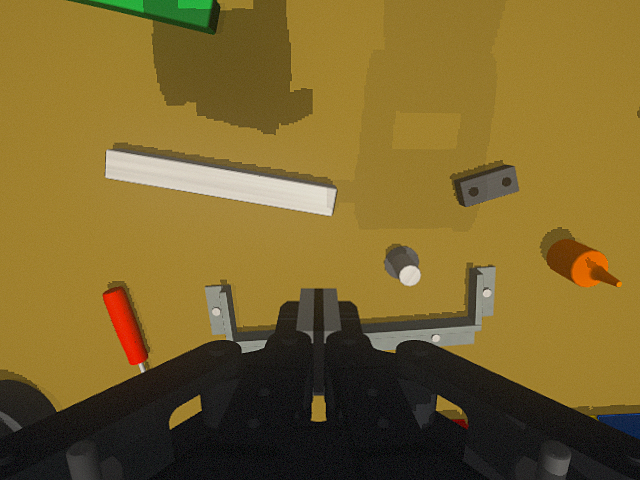

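Wrist view: tube from (105,150) to (335,215), post top at (409,275), block (487,186), oiler (575,262). The gripper hides part of the bay fence, so I'll take one more view farther ahead.

```bash
python3 - <<'E'
from h import *
r.move_linear([.60,.04,.32],vel=.25)
d=grab('wrist','w2'); print(r.current_t())
im=d['pixels'][60:330,80:560,::-1]
cv2.imwrite('pics/w2c.png',cv2.resize(im,(800,450),interpolation=cv2.INTER_CUBIC))
E
```

```text
3.4917
```

View pics/w2.png

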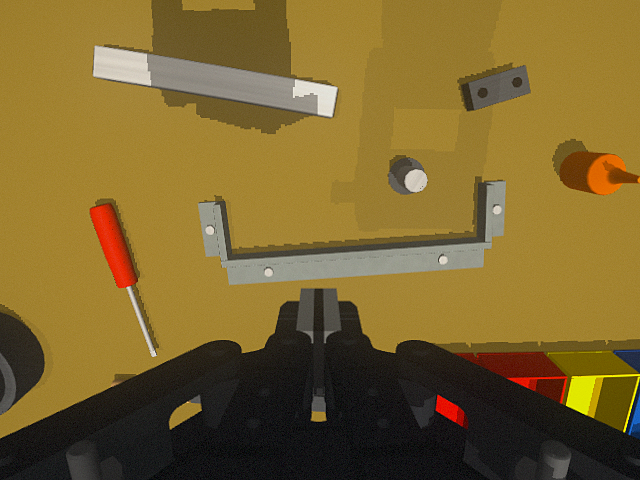

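View pics/w2c.png

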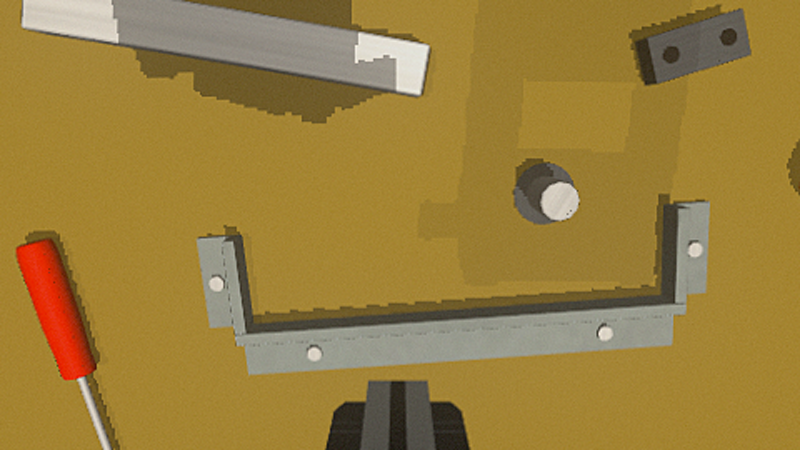

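```bash
cat > loc.py <<'E'
from h import *
def tube(d,lo=None):
    # top face: bright and unsaturated
    hsv=cv2.cvtColor(d['pixels'],cv2.COLOR_RGB2HSV)
    m=((hsv[...,1]<60)&(hsv[...,2]>105)).astype(np.uint8)
    if lo is not None: m[lo:]=0
    m=cv2.morphologyEx(m,cv2.MORPH_CLOSE,np.ones((5,5)))
    cs,_=cv2.findContours(m,cv2.RETR_EXTERNAL,cv2.CHAIN_APPROX_NONE)
    c=max(cs,key=cv2.contourArea)
    P=onplane(d,c.reshape(-1,2).astype(float),.03)[:,:2]
    (cx,cy),(w,h),a=cv2.minAreaRect((P*1000).astype(np.float32))
    b=cv2.boxPoints(((cx,cy),(w,h),a))
    e=b[1]-b[0]; f=b[2]-b[1]; L=e if np.hypot(*e)>np.hypot(*f) else f
    L=L*np.sign(L[1]); yaw=np.arctan2(-L[0],L[1])
    return np.array([cx,cy])/1000,yaw,(w,h),cv2.boundingRect(c)
E
python3 - <<'E'
from loc import *
for f,lo in [('w1',280),('w2',150)]: print(f,tube(load(f),lo))
d=load('w2')
c=lambda u,v:(80+u*.6,60+v*.6)
F=onplane(d,[c(245,332),c(663,303)],.025)
print('fence top inner',F,np.linalg.norm(F[0]-F[1]))
F2=onplane(d,[c(253,318),c(659,291)],0); print('bottom',F2,np.linalg.norm(F2[0]-F2[1]))
E2=onplane(d,[c(235,236),c(676,204)],.025);print('end wall tips',E2)
P=onplane(d,[c(560,201)],.045)[0]; print('post',P)
d1=load('w1'); print('post1',onplane(d1,[(409,275)],.045))
print('block/oiler',onplane(d,[(500,85)],.022),onplane(d,[(590,172)],.06))
print('driver',onplane(d,[(95,206),(155,355)],.01))
fy=(F[1]-F[0]);fy/=np.linalg.norm(fy);fx=np.array([fy[1],-fy[0],0]);o=(F[0]+F[1])/2
print('bay',o,'yaw',np.arctan2(fx[1],fx[0]))
for n,p in [('post',P),('tips',E2[0]),('tips',E2[1])]: print(n,(p-o)@fx,(p-o)@fy)
E
```

```text
w1 (array([ 0.48089676, -0.06198009]), np.float32(-0.17319195), (239.25765991210938, 29.962631225585938), (105, 150, 232, 66))
w2 (array([ 0.48142831, -0.06202209]), np.float32(-0.17369388), (239.53945922851562, 29.900100708007812), (93, 46, 245, 72))
fence top inner [[ 0.66445938 -0.0600331   0.025     ]
 [ 0.64487799  0.21250985  0.025     ]] 0.27324548204012766
bottom [[ 0.66223479 -0.05986117  0.        ]
 [ 0.64306787  0.21923012  0.        ]] 0.27974866964750705
end wall tips [[ 0.60109284 -0.06263696  0.025     ]
 [ 0.58062062  0.21434308  0.025     ]]
post [0.57695662 0.13596591 0.045     ]
post1 [[0.57630254 0.13488289 0.045     ]]
block/oiler [[0.48356427 0.22101456 0.022     ]] [[0.56555441 0.30248241 0.06      ]]
driver [[ 0.6077255  -0.20784909  0.01      ]
 [ 0.7923333  -0.16044911  0.01      ]]
bay [0.65466869 0.07623837 0.025     ] yaw 0.07172374524635061
post -0.07323205005338093 0.06514299920347172
tips -0.06339021641410904 -0.13467891074848157
tips -0.06396078546777086 0.14305608283858645
```

Measured bay: origin about (0.6535, 0.0797), yaw 0.070. Post at bay (-73, 61) mm. Tube centre (0.481, -0.062), 14° to the fence with its left end deeper. 

Plan:
1. Push sideways with both open fingers, onto a 19° line.
2. Push lengthwise on the right end face, so the left end goes in behind the post.
3. Swing the right end in.
4. Push flat to the fence.

```bash
cat > m.py <<'E'
from loc import *
from scipy.spatial.transform import Rotation as R
O=np.array([.6535,.0797]);YB=.0703
RB=np.array([[np.cos(YB),-np.sin(YB)],[np.sin(YB),np.cos(YB)]])
def b2w(p,z): return [*(O+RB@np.array(p)),z]
def w2b(p): return RB.T@(np.array(p)[:2]-O)
def rot(th,extra=0.): # tool x = into the tube (far side) of tube at bay angle th (left end deeper)
    return (R.from_euler('z',YB-th+extra)*R.from_euler('x',np.pi)).as_quat().tolist()
def ax(th): return np.array([np.sin(th),np.cos(th)])   # tube dir to left
def fw(th): return np.array([np.cos(th),-np.sin(th)])  # lateral toward fence
def F(): return np.round(r.current_contact_force(),1)
def show(f,lo=None,a=None):
    d=load(f); c,y,wh,bb=tube(d,lo); return w2b(c), YB-y, wh, bb
E
python3 - <<'E'
from m import *
print('green',w2b(onplane(load('scene0'),[(225,205)],.03)[0]), onplane(load('scene0'),[(180,209),(270,205),(135,238)],.03))
c=w2b([.4812,-.062]); th=YB+.1735; print(c,th)
p=c-fw(th)*(.015+.011+.025)
r.move_to(b2w(p,.12),rot(th))
r.set_gripper(1.0); print(r.finger_overhang)
print(F())
r.move_linear(b2w(p,.032),vel=.12); print(F(),r.current_t())
grab('side','s1');grab('scene','c1')
d=load('side0');d=load('s1')
cv2.imwrite('pics/s1c.png',cv2.resize(d['pixels'][100:300,240:480,::-1],None,fx=3,fy=3,interpolation=cv2.INTER_CUBIC))
E
```

```text
green [-0.38739386 -0.22798822] [[ 0.26444513 -0.29254571  0.03      ]
 [ 0.32202889 -0.06023582  0.03      ]
 [ 0.36380138 -0.41714051  0.03      ]]
[-0.18182772 -0.12924728] 0.2438
0.022
[-0.5 -0.5 -0.3]
[ 0.6 -0.5  0.5] 7.775
```

View pics/s1c.png

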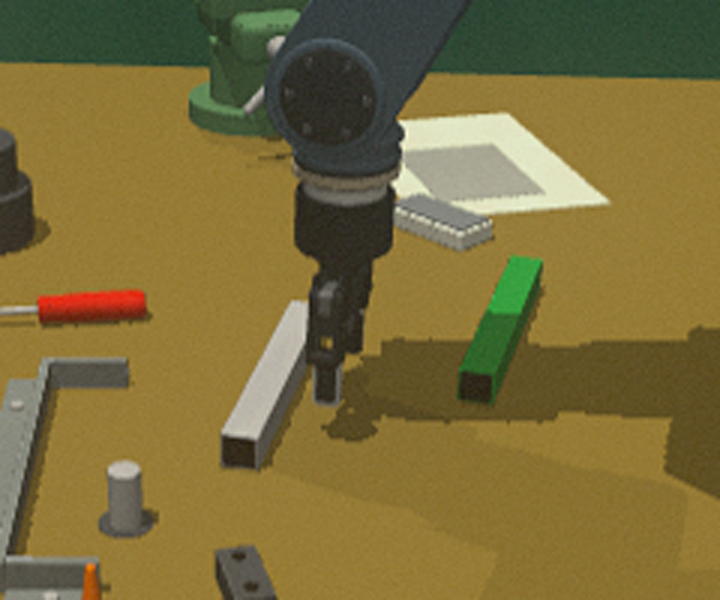

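The side crop shows the open fingers behind the grey tube. The left fingertip's bottom is at about (327,402) in the crop, which is (349,234) in the full picture. I'll work out the tip height from that.

```bash
python3 - <<'E'
from m import *
d=load('s1'); th=.2438; p=w2b(r.current_tool_pos())
for s in (.045,.055):
  for z in (0,.01,.02,.03): print(s,z,proj(d,[b2w(p+ax(th)*s,z)]))
E
```

```text
0.045 0 [[348.38567654 242.86027705]]
0.045 0.01 [[348.50643368 239.1650136 ]]
0.045 0.02 [[348.62820174 235.44172004]]
0.045 0.03 [[348.7509945  231.69004191]]
0.055 0 [[347.53231683 244.91752496]]
0.055 0.01 [[347.65059823 241.20487028]]
0.055 0.02 [[347.76987577 237.46387961]]
0.055 0.03 [[347.8901631  233.69419251]]
```

The open tips sit about 23 mm up at TCP z = 0.032, so I'll lower to z = 0.018 (tips about 9 mm up) and make the sideways push.

```bash
python3 - <<'E'
from m import *
th0=.2438; th=.3316
r.move_linear([*r.current_tool_pos()[:2],.018],vel=.08); print(F())
c=np.array([-.1818,-.1292])
r.move_linear(b2w(c-fw(th0)*.027,.018),vel=.08);print(F())
C=np.array([-.112,-.1525])
r.move_linear(b2w(C-fw(th)*.026,.018),rot(th),vel=.06);print(F())
p=w2b(r.current_tool_pos())-fw(th)*.03
r.move_linear(b2w(p,.018),vel=.15)
r.move_linear(b2w(p,.30),vel=.3)
grab('wrist','w3');print(r.current_t())
print(show('w3'))
E
```

```text
[ 0.2  0.1 -0.3]
[ 0.7 -0.6  0.2]
[-0.7  0.   0.5]
11.525
(array([-0.01640542, -0.00873052]), np.float32(-0.0024229735), (93.0531234741211, 320.5578918457031), (0, 0, 317, 200))
```

View pics/w3.png

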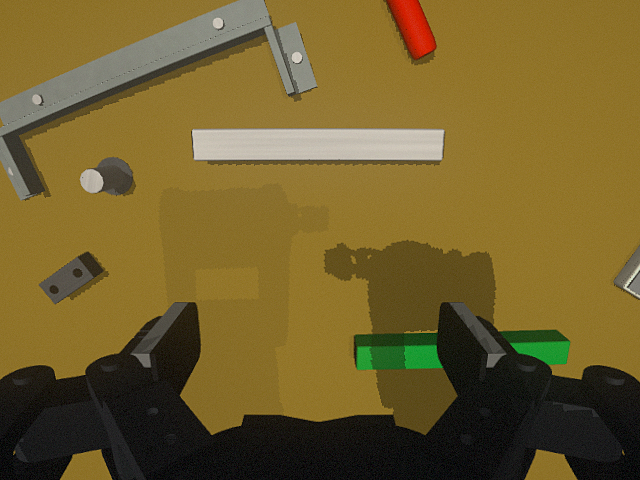

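The tube now shows parallel to the tool at (192..444, 128..160), with the bay at upper left and the post at (92,180). I'll pick the contour by its 240 x 30 mm size.

```bash
python3 - <<'E'
s=open('loc.py').read()
a=s.index("    c=max("); 
s=s[:a]+'''    best=None
    for c in cs:
        if cv2.contourArea(c)<500: continue
        P=onplane(d,c.reshape(-1,2).astype(float),.03)[:,:2]
        (cx,cy),(w,h),a=cv2.minAreaRect((P*1000).astype(np.float32))
        err=abs(max(w,h)-240)+abs(min(w,h)-30)
        if best is None or err<best[0]: best=(err,c,cx,cy,w,h,a)
    err,c,cx,cy,w,h,a=best
'''+s[s.index("    b=cv2.boxPoints"):]
open('loc.py','w').write(s)
E
python3 - <<'E'
from m import *
print(show('w3'))
d=load('w3'); P=onplane(d,[(92,180)],.045)[0]; print('post',w2b(P))
print('wall tip R', w2b(onplane(d,[(292,95)],.025)[0]))
E
```

```text
(array([-0.11236899, -0.1528893 ]), np.float32(0.33212626), (239.11126708984375, 29.51595687866211), (192, 128, 253, 33))
post [-0.07218262  0.06000167]
wall tip R [-0.06225388 -0.14457898]
```

The tube is within 1 mm of the plan, at bay (-112, -153) mm and 19.0°. Now the lengthwise push on the right end face.

```bash
python3 - <<'E'
from m import *
th=.332; c=np.array([-.1124,-.1529]); e=c-ax(th)*.12
for ex in (np.pi/2,-np.pi/2): print(ex, r.inverse_kinematics(b2w(e-ax(th)*.04,.032),rot(th,ex)))
p=e-ax(th)*.036
try: r.move_to(b2w(p,.14),rot(th,np.pi/2)); ex=np.pi/2
except r.PlanningError: r.move_to(b2w(p,.14),rot(th,-np.pi/2)); ex=-np.pi/2
print(ex)
r.set_gripper(0.12); print(r.current_opening())
r.move_linear(b2w(p,.032),vel=.12)
print(F())
r.move_linear(b2w(e-ax(th)*.012,.032),vel=.06); print(F())
r.move_linear(b2w(e+ax(th)*(.10-.011),.032),vel=.07); print(F())
p=w2b(r.current_tool_pos())-ax(th)*.03
r.move_linear(b2w(p,.032),vel=.12)
grab('scene','c2'); grab('wrist','w4'); print(r.current_t())
E
```

```text
1.5707963267948966 [-5.14473960e-01  6.86612723e-01  1.75342388e+00 -4.44089210e-16
  7.01556045e-01 -2.52773960e-01]
-1.5707963267948966 None
1.5707963267948966
0.12088097040489552
[ 0.7 -0.2  0.6]
[-0.9 -0.1 -0.1]
[ 0.3 -0.7  0.1]
17.5417
```

View pics/w4.png

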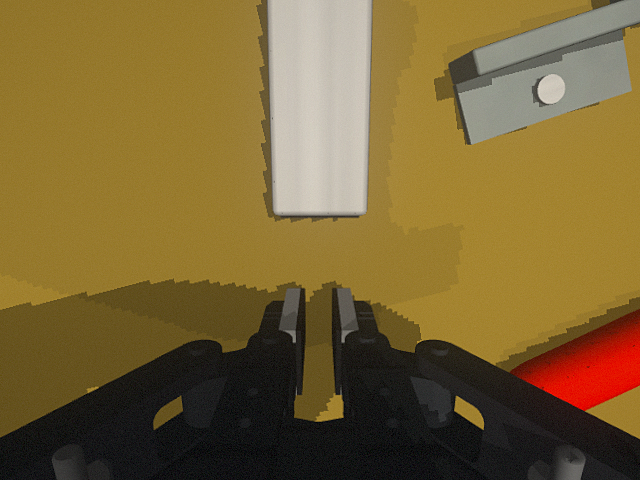

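View pics/c2.png

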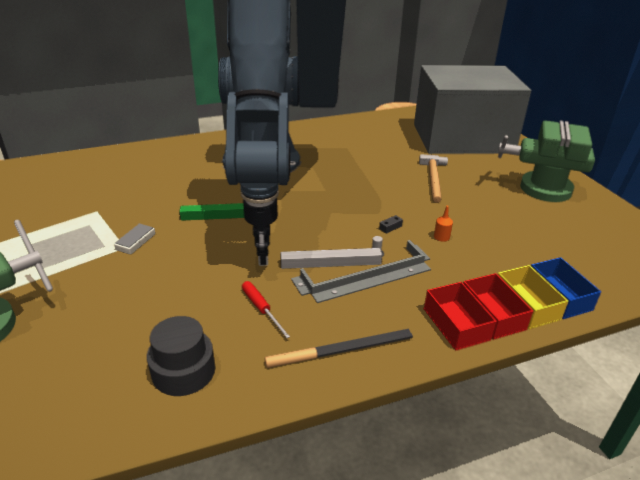

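The wrist view shows the tube straight ahead and centred, right end corners at (273,215) and (366,215). In the scene view its left end is passing behind the post at (377,245). I'll check the numbers and then finish the push.

```bash
python3 - <<'E'
from m import *
d=load('w4'); q=[w2b(x) for x in onplane(d,[(273,215),(366,215),(268,1),(371,1)],.03)]
rc=(q[0]+q[1])/2; fc=(q[2]+q[3])/2; v=fc-rc; th=np.arctan2(v[0],v[1]); c=rc+.12*ax(th)
print('right end',rc,'th',th,'centre',c,'left',rc+.24*ax(th))
# far-left corner and post clearance
for s in (0,.05,.06,.068,.07):
    L=rc+ax(th)*(.24+s)+fw(th)*.015; n=-fw(th); pc=np.array([-.073,.0605])
    print(s,'farleft',L,'postclr',(pc-(L-.03*fw(th)))@n-.012)
E
```

```text
right end [-0.11917189 -0.17183158] th 0.3322458439368649 centre [-0.08003186 -0.05839412] left [-0.04089184  0.05504335]
0 farleft [-0.02671216  0.05015084] postclr 0.005132015728616435
0.05 farleft [-0.01040381  0.09741645] postclr 0.005132015728616445
0.06 farleft [-0.00714214  0.10686958] postclr 0.005132015728616428
0.068 farleft [-0.00453281  0.11443207] postclr 0.005132015728616438
0.07 farleft [-0.00388048  0.1163227 ] postclr 0.005132015728616449
```

Post clearance is 5 mm and the course is right. Pushing another 67 mm.

```bash
python3 - <<'E'
from m import *
th=.3322; e=np.array([-.1192,-.1718])
r.move_linear(b2w(e-ax(th)*.012,.032),vel=.08)
for s in (.03,.05,.06,.067):
    r.move_linear(b2w(e+ax(th)*(s-.011),.032),vel=.06); f=F(); print(s,f)
    if np.hypot(f[0],f[1])>15: break
p=w2b(r.current_tool_pos())-ax(th)*.03
r.move_linear(b2w(p,.032),vel=.12)
# view from above, camera facing the fence
r.move_linear(b2w(p,.15),vel=.3)
r.move_to(b2w([-.14,-.06],.28),rot(0.))
r.set_gripper(1.0)
grab('wrist','w5'); print(r.current_t()); print(show('w5'))
E
```

```text
0.03 [-0.2  0.5  0.7]
0.05 [-0.4  0.2  0.3]
0.06 [-0.5  0.6 -0.3]
0.067 [0.4 0.8 0.5]
22.75
(array([-0.05856486,  0.00498714]), np.float32(0.33255798), (239.38143920898438, 30.263538360595703), (113, 56, 263, 119))
```

View pics/w5.png

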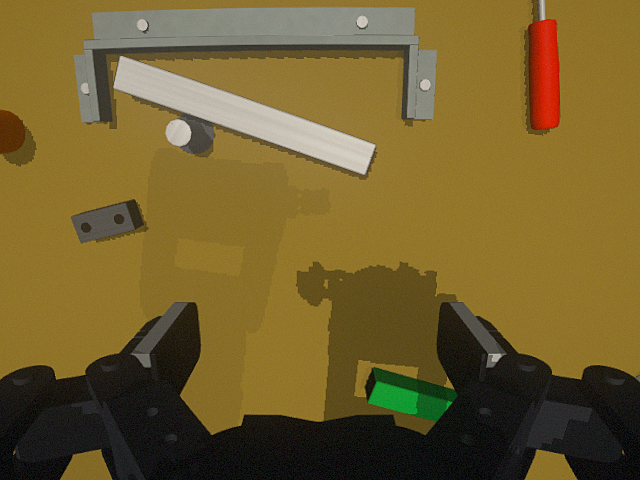

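The left end is in behind the post: the tube spans (113,56)–(376,175), centred at bay (-59, 5) mm, 19°, clear of the post at (180,132). Next I'll swing the right end in.

```bash
python3 - <<'E'
from m import *
th=.3325; c=np.array([-.0586,.005]); s=-.055; z=.018
K=c+ax(th)*.12+fw(th)*.015; print('corner',K)
p=c+ax(th)*s-fw(th)*.056
r.move_to(b2w(p,.10),rot(th)); r.move_linear(b2w(p,z),vel=.12); print(F())
def pose(t,back=0):
    return K-ax(t)*(.12-s)-fw(t)*(.03+.011+back)
r.move_linear(b2w(pose(th,.001),z),vel=.08)
for t in (.25,.17,.09,.03):
    r.move_linear(b2w(pose(t),z),rot(t),vel=.06); f=F(); print(t,f)
    if np.hypot(f[0],f[1])>20: break
p=w2b(r.current_tool_pos())-np.array([.05,0])
r.move_linear(b2w(p,z),vel=.12)
r.move_linear(b2w([-.14,-.06],.28),rot(0.),vel=.3)
grab('wrist','w6'); print(r.current_t()); print(show('w6'))
E
```

```text
corner [-0.00525271  0.11353141]
[-0.4  1.2 -0.1]
0.25 [ 0.1 -0.2 -1.2]
0.17 [ 0.4 -0.8  0.7]
0.09 [ 0.4  0.3 -0.4]
0.03 [0.2 0.2 0. ]
28.0417
(array([-0.02440322, -0.00549833]), np.float32(0.025521338), (29.712778091430664, 239.102783203125), (119, 55, 275, 41))
```

View pics/w6.png

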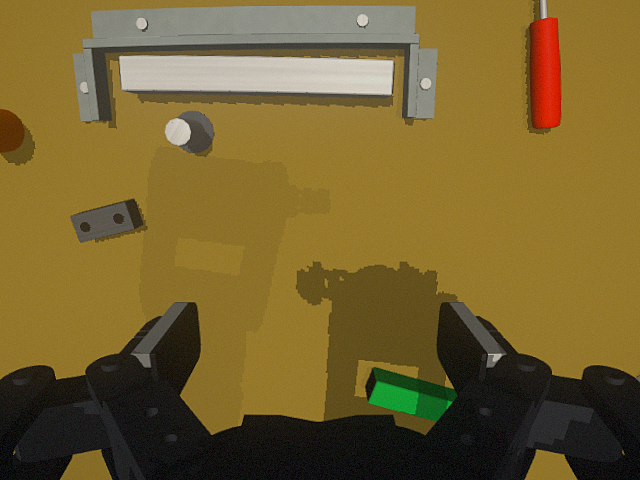

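The tube is inside the bay, spanning (119,55)–(394,96), about 9 mm short of the fence. Now the final flat push in small steps with a force stop.

```bash
python3 - <<'E'
from m import *
z=.018; y=-.030
r.move_to(b2w([-.095,y],.10),rot(0.)); r.move_linear(b2w([-.095,y],z),vel=.12); print(F())
r.move_linear(b2w([-.052,y],z),vel=.08); print(F())
x=-.052
while x<-.031:
    x+=.0015; r.move_linear(b2w([x,y],z),vel=.03); f=F()
    if abs(f[0])>1.5: print(round(x,4),f,np.round(r.current_torque(),2))
    if np.hypot(f[0],f[1])>12: break
r.move_linear(b2w([-.095,y],z),vel=.12)
r.move_linear(b2w([-.14,-.06],.28),rot(0.),vel=.3)
grab('wrist','w7'); print(r.current_t()); print(show('w7'))
d=load('w7');cv2.imwrite('pics/w7c.png',cv2.resize(d['pixels'][0:150,60:460,::-1],(800,300),interpolation=cv2.INTER_CUBIC))
E
```

```text
[ 0.9 -0.2  0.7]
[0.6 0.4 0.1]
-0.049 [-2.3  0.4  0.6] [-0.11  0.25 -0.1 ]
-0.046 [-1.8  0.   1.2] [-0.04  0.36  0.1 ]
-0.043 [-1.9  0.  -1.6] [0.01 0.24 0.09]
-0.04 [-1.6 -0.3 -1.7] [-0.07  0.17  0.07]
-0.0385 [-5.3 -0.5  1.3] [-0.09  0.65  0.22]
-0.037 [-12.9  -1.4   8.4] [0.08 1.85 0.6 ]
34.5667
(array([-0.01554141, -0.0037281 ]), np.float32(-0.0021974668), (91.70729064941406, 317.79681396484375), (73, 6, 364, 116))
```

View pics/w7c.png

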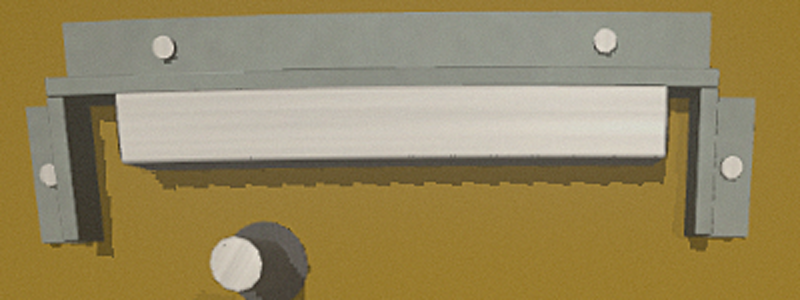

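The crop shows the tube flush along the fence, with no bench visible between them from (117,88) to (667,88). I'll check the numbers, and check the bystanders against the first pictures.

```bash
python3 - <<'E'
from m import *
d=load('w7'); g=lambda u,v:(60+u/2,v/2)
print('near edge',[np.round(w2b(x),4) for x in onplane(d,[g(122,160),g(665,156)],.03)])
print('far edge',[np.round(w2b(x),4) for x in onplane(d,[g(117,94),g(667,86)],.03)])
print('fence inner top edge beside tube',[np.round(w2b(x),4) for x in onplane(d,[g(72,95),g(695,85)],.025)])
b=grab('scene','c9')['pixels'].astype(int)-load('scene0')['pixels']; s=grab('side','s9')['pixels'].astype(int)
print(r.current_t())
E
```

```text
near edge [array([-0.0274,  0.1135]), array([-0.0276, -0.1249])]
far edge [array([-1.000e-04,  1.129e-01]), array([ 0.0009, -0.1247])]
fence inner top edge beside tube [array([0.0012, 0.1358]), array([ 0.0025, -0.1377])]
34.6667
```

View pics/c9.png

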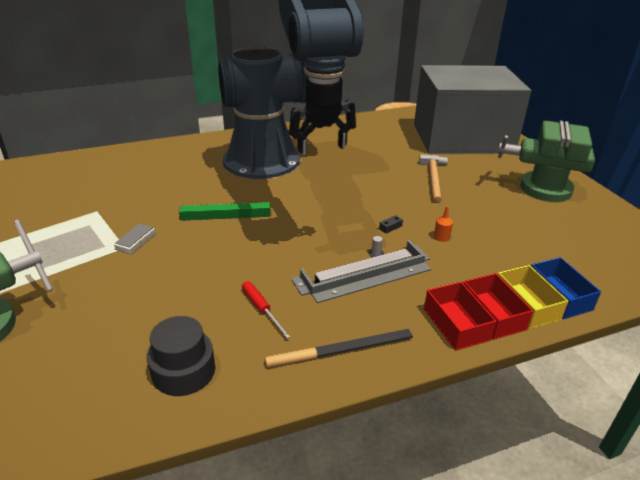

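View pics/s9.png

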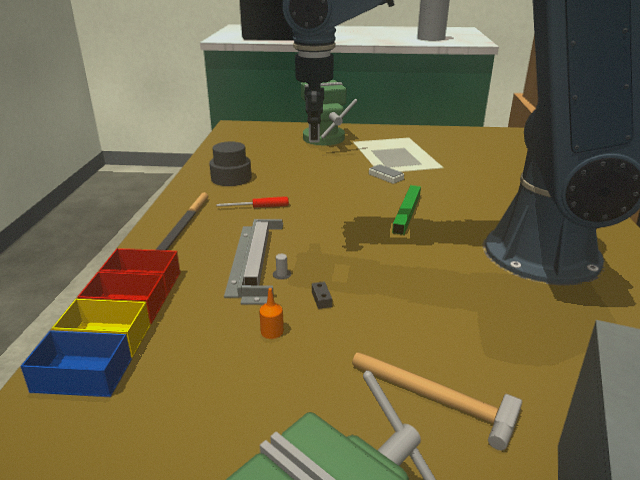

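The near and far edges are both parallel to the fence within about 1 mm, and nothing else has moved. In that last push the load sat mostly on the left finger. I have time, so I'll press the right end gently as well to be sure it is home.

```bash
python3 - <<'E'
from m import *
r.set_gripper(0.12); z=.032
for y in (-.085,):
    r.move_to(b2w([-.085,y],.10),rot(0.)); r.move_linear(b2w([-.085,y],z),vel=.12)
    r.move_linear(b2w([-.046,y],z),vel=.08); print(F())
    x=-.046
    while x<-.032:
        x+=.001; r.move_linear(b2w([x,y],z),vel=.03); f=F()
        if abs(f[0])>1.5: print(round(x,4),f)
        if np.hypot(f[0],f[1])>10: break
    r.move_linear(b2w([-.085,y],z),vel=.12)
r.move_linear(b2w([-.14,-.06],.28),rot(0.),vel=.3)
d=grab('wrist','w8'); print(r.current_t())
cv2.imwrite('pics/w8c.png',cv2.resize(d['pixels'][0:150,60:460,::-1],(800,300),interpolation=cv2.INTER_CUBIC))
E
```

```text
[-0.1  0.2 -0. ]
-0.038 [-3.   0.3  1.4]
-0.037 [-8.7 -1.   6.7]
-0.036 [-15.3  -1.9   9.9]
41.6167
```

View pics/w8c.png

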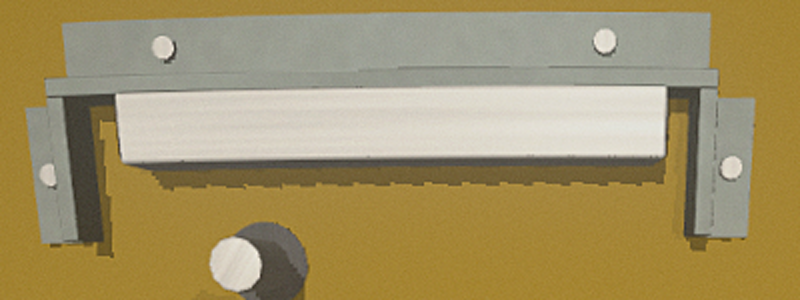

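The right end met firm resistance straight away, and the tube looks unchanged: (117,92)–(667,87) along the fence. Both ends are home and the arm is clear, so I'm handing in.

```bash
python3 - <<'E'
from m import *
print(F(),r.current_t()); r.hand_in()
E
```

```text
[-0.3  0.3 -0.6] 41.6167
the job is handed in; nothing more can be done
```

The bare steel tube lies home along the bay's back fence, and I handed the job in at 41.6 s. I used pushes only: sideways onto a 19° line, lengthwise until the left end was behind the post, then the right end swung in and pressed flat.

**Tube position:** both long edges measured parallel to the fence within about 1 mm. The ends are at about y = +113 and -125 mm, inside the end walls.

**Contact with the fence:** the picture shows no gap. The edge measurements leave 1–2 mm between tube and fence, which is within the calibration. The last flat push loaded mostly the left finger, so I also pressed the right end. Both met firm resistance, at 13 N and 15 N.

**Other things:** none of the loose things appeared to have moved in the scene and side pictures taken before that last press on the right end. I did not take those two views again afterwards. The arm ended clear, with about zero force at the tool.

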